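Feel for the binding rack bar

TASK

Before the two cup racks are carried off, test the hinges of their swing-out retaining bars, the porcelain rack's first and then the glass rack's: swing each bar slowly from open towards closed, feeling for binding, until it is closed or binds. Leave the bar that swings freely fully closed; never force the one that binds (stop once the knob pushes back with about 5 N) but swing it back until it is fully open. Let go of both and leave the cups and everything else on the desk where they stand.

Things in the scene. Friction and masses are not known exactly. Their poses are not given: they have to be found in the camera images.
- porcelain_rack: light bamboo rack holding two white porcelain cups; its bar carries a white knob post. Fixed; 184 mm wide (y), 105 mm deep, three slots open to the front (-x of the rack), one empty; cup rims 48 mm above its underside. Origin: centre of its underside, on the tea board; +x to its back, +y to its left, where the hinge drum stands in front of the slots.
- porcelain_bar (a joint): angle of the porcelain rack's bar about its upright hinge (rad). 0 = fully open on its stop, sticking straight out from the rack's front; grows counter-clockwise seen from above; 1.571 = fully closed on its stop, lying across the rack's front. Starts nearly open (under 0.4), stays where it is left. A healthy hinge drags evenly, about 1 N at the knob, all the way.
- porcelain_knob (a point): grip point on the porcelain bar's knob, an upright round post 16 mm in diameter at the bar's free end, 120 mm from the hinge axis. The point is on the post's axis, 90 mm above the desk; the post rises from the bar's top (58 mm above the desk) to 114 mm. Pinch it from above; the flat steel bar is 12 mm wide.
- porcelain_hinge (a point): point on the porcelain bar's upright hinge axis, 53 mm above the desk, at the bar's mid-height. Hinge drum 72 mm in diameter below, brass cap on top. If this hinge is the binding one: from a point between 0.55 and 1.05 rad on, resistance climbs like a spring, about 0.5 N at the knob per mm; over 15 N damages it.
- glass_rack: darker wood rack holding two green glass cups; its bar carries a green knob post. Fixed; 184 mm wide (y), 105 mm deep, three slots open to the front (-x of the rack), one empty; cup rims 48 mm above its underside. Origin: centre of its underside, on the tea board; +x to its back, +y to its left, where the hinge drum stands in front of the slots.
- glass_bar (a joint): angle of the glass rack's bar about its upright hinge (rad). 0 = fully open on its stop, sticking straight out from the rack's front; grows counter-clockwise seen from above; 1.571 = fully closed on its stop, lying across the rack's front. Starts nearly open (under 0.4), stays where it is left. A healthy hinge drags evenly, about 1 N at the knob, all the way.
- glass_knob (a point): grip point on the glass bar's knob, an upright round post 16 mm in diameter at the bar's free end, 120 mm from the hinge axis. The point is on the post's axis, 90 mm above the desk; the post rises from the bar's top (58 mm above the desk) to 114 mm. Pinch it from above; the flat steel bar is 12 mm wide.
- glass_hinge (a point): point on the glass bar's upright hinge axis, 53 mm above the desk, at the bar's mid-height. Hinge drum 72 mm in diameter below, brass cap on top. If this hinge is the binding one: from a point between 0.55 and 1.05 rad on, resistance climbs like a spring, about 0.5 N at the knob per mm; over 15 N damages it.
- tea_board: fixed dark board, 460 x 180 mm, 12 mm thick, carrying both racks side by side, 230 mm apart and square to it; which rack is left and which right changes. Origin: its underside. One of the two bars' hinges binds; it cannot be seen which. Let go, it springs back to where the binding began; it cannot be closed without damage.
- porcelain_cup1: loose white porcelain tea cup, 48 mm across, 38 mm tall, standing in a slot of its rack; origin at the centre of its underside. Leave alone.
- porcelain_cup2: loose white porcelain tea cup, 48 mm across, 38 mm tall, standing in a slot of its rack; origin at the centre of its underside. Leave alone.
- glass_cup1: loose green glass tea cup, 48 mm across, 38 mm tall, standing in a slot of its rack; origin at the centre of its underside. Leave alone.
- glass_cup2: loose green glass tea cup, 48 mm across, 38 mm tall, standing in a slot of its rack; origin at the centre of its underside. Leave alone.
- gaiwan: loose brown stoneware gaiwan on its saucer, 104 mm across, 91 mm tall; origin at the centre of its underside. Leave alone.
- strainer: loose steel tea strainer, bowl 68 mm across, 34 mm tall, with a 66 mm dark handle; origin under the bowl. Leave alone.
- pitcher: loose clear glass pitcher with a handle, 72 mm across, 85 mm tall; origin at the centre of its underside. Leave alone.
- caddy: loose blue ceramic tea caddy, 72 mm across, 110 mm tall; origin at the centre of its underside. Leave alone.

How it is judged:
By the outcome, as a careful person would: the job done as asked, in the order asked, and still so for the second after the job is handed in, with the robot touching nothing.
It also fails if it takes over 72 s, if anything falls off the work surface, if the arm or the gripper's body presses on something with over 40 N, if the wrist force passes 120 N, or if a joint passes its speed limit or range.

ROBOT

A 7-joint arm with a two-finger parallel gripper is mounted at the origin on the work surface. World frame = base frame: x ahead of the robot, y to its left, z up, the work surface at z = 0. Lengths are in mm, angles in degrees, forces in N, time in s.
With the tool pointing down it reaches from about 400 to 900 mm from the base axis. Payload 5.5 kg.
Tool frame: the origin (TCP) lies on the centre line of the jaws, within the pads' length; the fingertips stand 25 mm ahead of it and the grasp point (between the pads) lies 6 mm ahead of it (arm.tips_ahead is the z of the fingertips in the tool frame, in mm); z points along the fingers, y is the line along which they close (so a half turn about z gives the same grasp; the last joint's range is limited). The gripper opens to 92 mm and grips with 3 to 60 N. Pads are 19 mm wide; open, the fingers measure 130 mm over their backs; the gripper's body (75 mm by 190 mm) begins 47 mm behind the grasp point.
Start: joints at [90.481, 28.699, -24.465, 88.831, 12.651, 65.22, -12.049], TCP at [163.867, -629.005, 251.729] pointing down, gripper open.
Joint ranges: [-164.97, 164.97], [-17.58, 116.51], [-87.97, 89.64], [11.32, 138.91], [-80.73, 260.73], [10.89, 115.49], [-147.41, 147.41]. Speed limits (degrees/s): [147.25, 147.25, 180, 180, 180, 180, 180].

INTERFACE

Orientations are given as a 3x3 rotation matrix whose columns are the frame's x, y, z axes.
In Python, from plant import state, viewer, job, arm gives the robot as it stands.
- The arm moves only by the shell command python3 -m creep 'ROWS' [FORCE]. ROWS is a JSON object of lists of equal length, an entry for each row: "linear": the shift along the tool's x, y, z in units of 40 mm (1.0 is 40 mm), a list of three; "angular": the turn, a rotation vector about the tool's x, y, z in units of 6 degrees (1.0 is 6 degrees), a list of three; "fingers": the opening, from 0 (shut) to 1 (fully open). In form: {"linear": [[x, y, z], ...], "angular": [[rx, ry, rz], ...], "fingers": [fingers, ...]}. A call has 1 to 5 rows; each row shifts and turns the commanded pose from where the row before left it, along the tool's axes as they then stand; what a row does not reach is not made up. A row lasts 1/12 s, in which the tool goes at most 41.7 mm and 7.16 degrees, less where a joint would pass 70% of its speed; a pose out of reach is approached as far as the arm can. A call is refused whole if a number of a shift passes 1 or a number of a turn 1, either way. A call with a gripper value outside its range is refused whole. The fingers move at their own pace and stop on an object; FORCE is the grip in N (left out, the last holds). Time passes only in rows, so rows that do not move let the fingers close. It gives the time, the measured TCP pose, the force, the opening and the grip force at its end, in the units of the state.
- state(): the state, without advancing time (a new reading comes with each control period).
- viewer.capture(name): name is "scene" or "top" or "wrist"; returns a dict with "img" (384x512x3 uint8, red, green, blue), "fx", "fy", "cx", "cy" (pixels), "k1" (the pictures are not rectified: a ray, as slopes to the right and down, at radius r is drawn at 1 + k1 r^2 times it, then the intrinsics apply), "R" (3x3) and "t" (3): a world point X has camera coordinates R X + t. Camera axes: x right, y down, z forward; pixel columns grow to the right and rows downward; lengths in mm; the calibration is good to about 2 mm. A picture is of the moment at which its call begins. There is no depth.
- job.job_done(): hands the job in; it is judged then, once.
The state is a dict: "time_s": time; "joints": joint angles; "qvel": joint speeds; "joint_efforts": joint torques, N m; "tcp_pos": TCP position; "tcp_rot": TCP orientation; "wrist_force": force on the tool from outside, world axes, zero at the start; "torque": the same for the moment, N m; "width": finger opening in mm; "grasp_force": force on a finger pad.
Only numpy, scipy, OpenCV 4.12 (cv2) and the standard library are available. Lean on these libraries where they do the work, as an engineer would, in place of code of your own. Each camera call takes 0.05 s, during which the arm holds its last target. There are 200 camera calls.

## Working session

There is one attempt and no reset: what is moved stays moved. The work goes in short steps, Python scripts to look and compute and a shell command to move; the robot and the scene stay as the last step left them, time stands still between calls to the robot, and variables do not carry over. Pictures are saved under pics/ and viewed, at most 10 in all, crops included, and the job is handed in when it is done.

```bash
mkdir -p pics; ls
python3 - <<'E'
from plant import state, viewer
import cv2,pickle
d={}
for n in("top","scene"):
    c=viewer.capture(n);d[n]=c
    cv2.imwrite(f"pics/{n}0.png",c["img"][:,:,::-1]); print(n,c["fx"],c["cx"],c["cy"],c["k1"],c["R"],c["t"])
pickle.dump(d,open("cap0.pkl","wb"))
s=state();print(s)
E
```

```text
pics
top 365.03874653084006 258.4910159781254 187.59198064295032 -0.11507486407672617 [[-0.12445558 -0.99221581  0.00431297]
 [-0.96958735  0.12069174 -0.21291754]
 [ 0.21073961 -0.03068057 -0.97706065]] [  12.68131994  528.92933027 1101.30238952]
scene 469.3049876544204 261.64727160842693 194.93194191017457 0.015904150667144314 [[ 0.30051709  0.95374492 -0.00775326]
 [ 0.79960257 -0.2563628  -0.5430597 ]
 [-0.51992808  0.1569992  -0.83965829]] [-118.409125   -365.27700306 1687.54680918]
{'time_s': 0.1, 'joints': array([ 90.48216218,  28.7496459 , -24.45414362,  88.88503234,
        12.64937433,  65.22072193, -12.04860652]), 'qvel': array([ 0.01256413,  0.0231601 ,  0.04839036, -0.16358983, -0.02721027,
       -0.01488957, -0.056361  ]), 'joint_efforts': array([-9.97394876e-03, -5.67864704e+01, -5.83816364e+00, -2.79912668e+01,
       -6.91257301e-02,  2.41530687e-02,  5.84142867e-05]), 'tcp_pos': array([ 163.64126315, -628.45076824,  250.77185616]), 'tcp_rot': array([[ 9.67706122e-01,  2.52080795e-01, -3.65944006e-04],
       [ 2.52081046e-01, -9.67704542e-01,  1.75083470e-03],
       [ 8.72261283e-05, -1.78654101e-03, -9.99998400e-01]]), 'wrist_force': array([-0.02891082, -0.65551222, -0.12434008]), 'torque': array([-0.01675628, -0.01170794,  0.0275301 ]), 'grasp_force': 0.0, 'width': 91.896114612158}
```

View pics/top0.png

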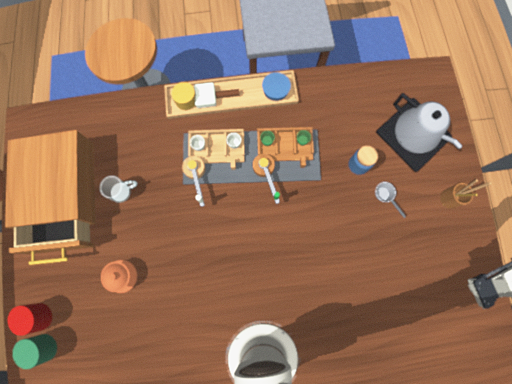

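View pics/scene0.png

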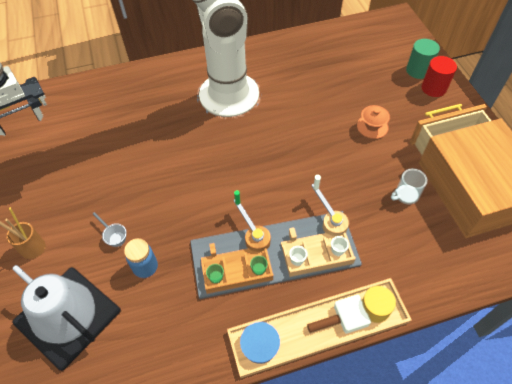

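The porcelain rack is on the left in the top view: hinge at about (193,167), white knob (200,200). The glass rack is on the right: hinge (264,164), green knob (277,198). In the scene view the white knob is at (318,181) and the green one at (238,198). I'll measure these more precisely from enlarged crops.

```bash
cat > h.py <<'E'
import numpy as np,cv2,pickle
def ray(c,uv):
    K=np.array([[c["fx"],0,c["cx"]],[0,c["fy"],c["cy"]],[0,0,1]])
    p=cv2.undistortPoints(np.array([[uv]],float),K,np.array([c["k1"],0,0,0,0.]))[0,0]
    R=np.array(c["R"]);o=-R.T@np.array(c["t"]);d=R.T@np.array([p[0],p[1],1]);return o,d/np.linalg.norm(d)
def plane(c,uv,z):
    o,d=ray(c,uv);return o+d*(z-o[2])/d[2]
def tri(c1,u1,c2,u2):
    o1,d1=ray(c1,u1);o2,d2=ray(c2,u2)
    s=np.linalg.lstsq(np.c_[d1,-d2],o2-o1,rcond=None)[0]
    a,b=o1+s[0]*d1,o2+s[1]*d2;return (a+b)/2,np.linalg.norm(a-b)
def blobs(img,lo,hi,box,amin=4):
    x0,y0,x1,y1=box;m=cv2.inRange(cv2.cvtColor(img,cv2.COLOR_RGB2HSV)[y0:y1,x0:x1],np.array(lo),np.array(hi))
    n,l,s,ce=cv2.connectedComponentsWithStats(m)
    return [(s[i,4],(ce[i]+[x0,y0]).round(1),s[i,:4]+[x0,y0,0,0]) for i in range(1,n) if s[i,4]>=amin]
E
python3 - <<'E'
from h import *
d=pickle.load(open("cap0.pkl","rb"));t,s=d["top"],d["scene"]
for n,c,b in(("top",t,(175,120,325,210)),("scene",s,(185,165,365,300))):
    print(n)
    for k,lo,hi in(("green",(50,150,60),(80,255,255)),("white",(0,0,190),(180,40,255)),("brass",(17,110,200),(30,255,255)),("board",(95,20,40),(125,120,120))):
        print(k,[(a,list(ce),list(bb)) for a,ce,bb in blobs(c["img"],lo,hi,b,5)])
a=cv2.resize(t["img"][120:210,175:325],None,fx=5,fy=5,interpolation=cv2.INTER_CUBIC)
cv2.imwrite("pics/tc.png",a[:,:,::-1])
a=cv2.resize(s["img"][165:300,185:365],None,fx=4.4,fy=4.4,interpolation=cv2.INTER_CUBIC)
cv2.imwrite("pics/sc.png",a[:,:,::-1])
E
```

```text
top
green [(np.int32(19), [np.float64(276.3), np.float64(195.3)], [np.int64(275), np.int64(193), np.int64(4), np.int64(6)])]
white [(np.int32(153), [np.float64(233.8), np.float64(139.7)], [np.int64(227), np.int64(133), np.int64(14), np.int64(14)]), (np.int32(160), [np.float64(197.4), np.float64(142.1)], [np.int64(190), np.int64(135), np.int64(15), np.int64(16)]), (np.int32(101), [np.float64(268.9), np.float64(179.4)], [np.int64(259), np.int64(165), np.int64(17), np.int64(30)]), (np.int32(120), [np.float64(196.4), np.float64(185.3)], [np.int64(190), np.int64(169), np.int64(12), np.int64(32)]), (np.int32(11), [np.float64(276.9), np.float64(200.7)], [np.int64(275), np.int64(199), np.int64(4), np.int64(4)]), (np.int32(13), [np.float64(201.4), np.float64(203.8)], [np.int64(200), np.int64(202), np.int64(4), np.int64(4)])]
brass [(np.int32(63), [np.float64(263.6), np.float64(161.7)], [np.int64(260), np.int64(158), np.int64(9), np.int64(9)]), (np.int32(64), [np.float64(191.7), np.float64(163.7)], [np.int64(187), np.int64(160), np.int64(10), np.int64(9)])]
board [(np.int32(53), [np.float64(31
[... 5034 characters left out ...]
np.int64(6)]), (np.int32(7), [np.float64(285.6), np.float64(237.6)], [np.int64(283), np.int64(236), np.int64(6), np.int64(3)]), (np.int32(24), [np.float64(241.0), np.float64(243.9)], [np.int64(239), np.int64(240), np.int64(5), np.int64(8)]), (np.int32(12), [np.float64(206.5), np.float64(253.2)], [np.int64(204), np.int64(251), np.int64(6), np.int64(4)]), (np.int32(91), [np.float64(282.0), np.float64(263.5)], [np.int64(278), np.int64(251), np.int64(11), np.int64(28)]), (np.int32(18), [np.float64(199.4), np.float64(274.1)], [np.int64(198), np.int64(271), np.int64(4), np.int64(7)]), (np.int32(53), [np.float64(201.5), np.float64(288.6)], [np.int64(198), np.int64(279), np.int64(8), np.int64(19)])]
```

View pics/tc.png

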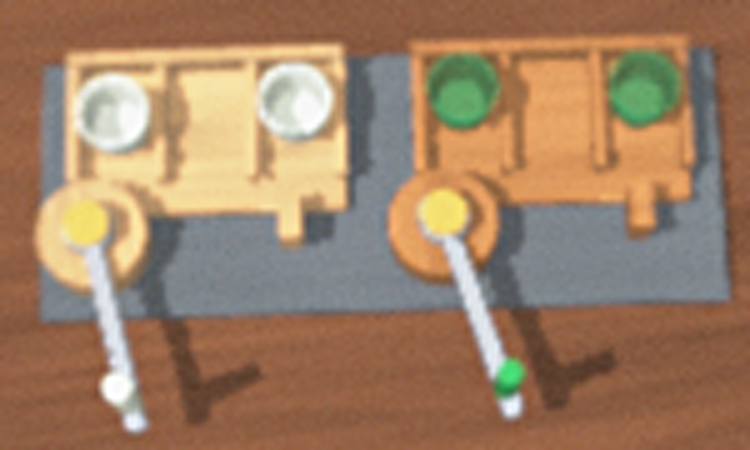

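View pics/sc.png

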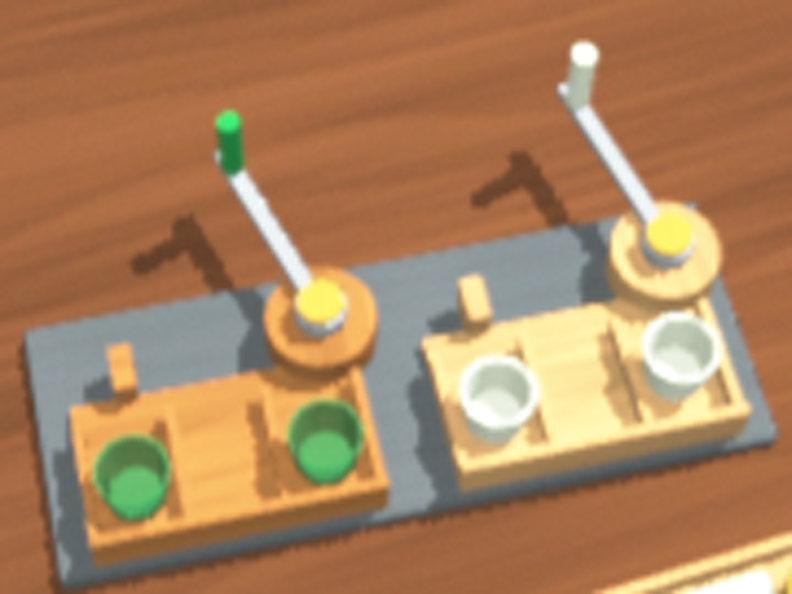

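The crops show both knob tops, caps and board corners clearly. In the top crop, the white top is at (117,383) and the green at (511,372). In the scene crop they are at (584,52) and (229,120). The caps are at top (84,222) and (443,212), and scene (669,236) and (321,302).

Run:
```python
from h import *
np.set_printoptions(precision=1,suppress=True)
d=pickle.load(open("cap0.pkl","rb"));t,s=d["top"],d["scene"]
T=lambda x,y:((x+.5)/5-.5+175,(y+.5)/5-.5+120)
S=lambda x,y:((x+.5)/4.4-.5+185,(y+.5)/4.4-.5+165)
P={"pk":(T(117,383),S(584,52),114),"gk":(T(511,372),S(229,120),114),"pc":(T(84,222),S(669,236),70),"gc":(T(443,212),S(321,302),70)}
for k,(a,b,z) in P.items(): print(k,*tri(t,a,s,b),"top",plane(t,a,z),"scene",plane(s,b,z))
A=[plane(t,T(*p),12) for p in((42,67),(42,320),(728,298),(715,50))]
B=[plane(s,S(*p),12) for p in((772,437),(692,205),(27,333),(65,582))]
for c in(A,B):
    c=np.array(c);print(c,np.linalg.norm(np.roll(c,-1,0)-c,axis=1),c.mean(0))
    for i,j in((1,0),(2,3)): e=c[i]-c[j];print(np.degrees(np.arctan2(-e[1],-e[0])))
    for i,j in((0,3),(1,2)): e=c[i]-c[j];print(np.degrees(np.arctan2(e[1],e[0]))-90)
```

```text
pk [510.2 132.2 114.1] 0.5469706003301629 top [510.3 132.5 114. ] scene [510.1 131.9 114. ]
gk [ 488.4 -103.2  111. ] 0.7808312669882143 top [ 487.8 -103.3  114. ] scene [ 490.4 -103.2  114. ]
pc [629.1 150.8  60.9] 1.9918694823623688 top [626.6 150.4  70. ] scene [633.5 146.6  70. ]
gc [607.  -78.4  61.5] 0.19323488928491359 top [604.6 -77.9  70. ] scene [611.4 -79.7  70. ]
[[ 758.5  178.9   12. ]
 [ 580.5  192.6   12. ]
 [ 539.1 -261.8   12. ]
 [ 713.6 -281.7   12. ]] [178.5 456.4 175.7 462.8] [647.9 -43.   12. ]
-4.398537262777644
-6.48183898850985
-5.562368219724718
-5.208312759890802
[[ 760.6  172.1   12. ]
 [ 586.9  190.6   12. ]
 [ 544.6 -261.6   12. ]
 [ 718.2 -277.2   12. ]] [174.7 454.2 174.3 451.3] [652.6 -44.   12. ]
-6.066046869365441
-5.142593468917619
-5.3890144166834375
-5.337849580252538
```

```bash
python3 -m creep '{"linear":[[0.5,-0.2,0],[0.85,-0.32,0],[0.85,-0.32,0],[0.85,-0.32,0],[0.85,-0.32,0]],"angular":[[0,0,0],[0,0,0],[0,0,0],[0,0,0],[0,0,0]],"fingers":[0.5,0.5,0.5,0.5,0.5]}' 20
python3 -m creep '{"linear":[[0.85,-0.32,0],[0.85,-0.32,0],[0.85,-0.32,0],[0.85,-0.32,0],[0.85,-0.32,0]],"angular":[[0,0,0],[0,0,0],[0,0,0],[0,0,0],[0,0,0]],"fingers":[0.5,0.5,0.5,0.5,0.5]}'
python3 -c "
from plant import state;s=state();print(s['joints'].round(1),s['tcp_pos'],s['tcp_rot'].round(3))"
```

```text
time_s: 0.52
tcp_pos: [300.8, -531.1, 251.3]
tcp_rot: [[0.968, 0.252, -0.0], [0.252, -0.968, 0.001], [-0.0, -0.001, -1.0]]
wrist_force: [0.9, 0.8, 0.3]
width: 63.3
grasp_force: 0.0
time_s: 0.93
tcp_pos: [449.2, -426.3, 251.4]
tcp_rot: [[0.968, 0.252, -0.001], [0.252, -0.968, 0.0], [-0.0, -0.001, -1.0]]
wrist_force: [0.3, -0.8, 0.1]
width: 46.0
grasp_force: 0.0
[ 63.3  26.5 -30.   93.4  14.4  64.  -45.9] [ 449.21344956 -426.2783986   251.37685072] [[ 0.968  0.252 -0.001]
 [ 0.252 -0.968  0.   ]
 [-0.    -0.001 -1.   ]]
```

```bash
for i in 1; do python3 -m creep '{"linear":[[0.333,-0.875,0],[0.333,-0.875,0],[0.333,-0.875,0],[0.333,-0.875,0],[0.333,-0.875,0]],"angular":[[0,0,0],[0,0,0],[0,0,0],[0,0,0],[0,0,0]],"fingers":[0.5,0.5,0.5,0.5,0.5]}'
python3 -m creep '{"linear":[[0.333,-0.875,0],[0.333,-0.875,0],[0.333,-0.875,0],[0.333,-0.875,0],[0.333,-0.875,0]],"angular":[[0,0,0],[0,0,0],[0,0,0],[0,0,0],[0,0,0]],"fingers":[0.5,0.5,0.5,0.5,0.5]}'
python3 -m creep '{"linear":[[0.333,-0.875,0],[0.333,-0.875,0],[0.333,-0.875,0],[0.333,-0.875,0],[0.333,-0.875,0]],"angular":[[0,0,0],[0,0,0],[0,0,0],[0,0,0],[0,0,0.95]],"fingers":[0.5,0.5,0.5,0.5,0.5]}'
python3 -m creep '{"linear":[[0,0,0]],"angular":[[0,0,0]],"fingers":[0.5]}'; done
python3 -c "
from plant import state,viewer;import cv2,pickle;s=state();print(s['joints'].round(1))
c=viewer.capture('wrist');pickle.dump((c,s),open('w1.pkl','wb'));cv2.imwrite('pics/w1.png',c['img'][:,:,::-1])"
```

```text
time_s: 1.35
tcp_pos: [468.3, -239.5, 251.4]
tcp_rot: [[0.968, 0.252, -0.001], [0.252, -0.968, 0.0], [-0.001, -0.0, -1.0]]
wrist_force: [0.8, -0.1, 1.0]
width: 45.8
grasp_force: 0.0
time_s: 1.77
tcp_pos: [488.5, -53.7, 251.6]
tcp_rot: [[0.968, 0.252, -0.0], [0.252, -0.968, -0.0], [-0.0, 0.0, -1.0]]
wrist_force: [0.9, -0.0, 0.1]
width: 46.0
grasp_force: 0.0
time_s: 2.18
tcp_pos: [508.9, 132.3, 251.5]
tcp_rot: [[0.988, 0.155, -0.0], [0.155, -0.988, -0.0], [-0.001, 0.0, -1.0]]
wrist_force: [0.2, -0.5, -0.2]
width: 45.8
grasp_force: 0.0
time_s: 2.27
tcp_pos: [508.3, 140.8, 252.5]
tcp_rot: [[0.987, 0.16, 0.001], [0.16, -0.987, 0.006], [0.002, -0.006, -1.0]]
wrist_force: [-0.8, 1.0, -0.0]
width: 46.3
grasp_force: 0.0
[  18.4   19.3  -44.2  106.1   15.    60.5 -112.4]
```

View pics/w1.png

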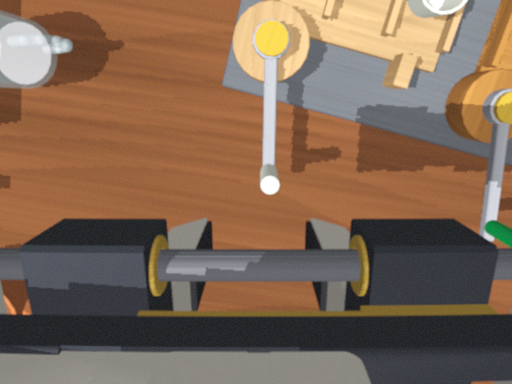

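The wrist view shows the white knob top at (270,180) and the cap at (271,38), so I can check both positions.

```bash
python3 -m creep '{"linear":[[0,0,0],[0,0,0]],"angular":[[0,0,0],[0,0,0]],"fingers":[0.5,0.5]}'
python3 - <<'E'
from h import *
from plant import viewer,state
np.set_printoptions(precision=1,suppress=True)
c=viewer.capture("wrist")
im=c["img"]
w=blobs(im,(0,0,200),(180,40,255),(240,150,300,210),20);b=blobs(im,(20,150,180),(30,255,255),(240,10,310,80),50)
print(w,b)
print(plane(c,(w[0][1][0],w[0][2][1]+9.5),114),plane(c,b[0][1],61),state()["tcp_pos"])
E
```

```text
time_s: 2.48
tcp_pos: [509.1, 129.4, 251.2]
tcp_rot: [[0.988, 0.154, -0.001], [0.154, -0.988, -0.001], [-0.001, 0.001, -1.0]]
wrist_force: [0.3, -0.1, 0.0]
width: 46.0
grasp_force: 0.0
[(np.int32(140), array([254.9, 155.9]), array([250, 150,  11,  14])), (np.int32(298), array([254.3, 183.2]), array([245, 174,  20,  19]))] [(np.int32(855), array([256.2,  35.6]), array([241,  19,  31,  34]))]
[526.5 134.8 114. ] [626.  149.5  61. ] [509.3 128.9 251.3]
```

Run:
```python
from h import *
from plant import viewer,state
np.set_printoptions(precision=1,suppress=True)
c=viewer.capture("wrist")
w=blobs(c["img"],(0,0,200),(180,40,255),(240,168,300,210),100);b=blobs(c["img"],(20,150,180),(30,255,255),(240,10,310,80),50)
k=plane(c,w[0][1],114);h=plane(c,b[0][1],61);v=k-h;s=state()
print(w[0],k,h,np.hypot(*v[:2]),np.degrees(np.arctan2(v[1],v[0]))%360,s["tcp_pos"],s["tcp_rot"].T@(k-s["tcp_pos"]))
```

```text
(np.int32(298), array([253.6, 183.3]), array([244, 174,  20,  20])) [507.2 132.4 114. ] [626.1 149.5  61. ] 120.1195840320715 188.17902241382947 [509.4 128.8 251.4] [ -1.5  -4.1 137.4]
```

```bash
python3 -m creep '{"linear":[[0,-0.09,0.77],[0,0,0.78],[0,0,0.78],[0,0,0.78],[0,0,0.78]],"angular":[[0,0,0],[0,0,0],[0,0,0],[0,0,0],[0,0,0]],"fingers":[0.5,0.5,0.5,0.5,0.5]}' 15
python3 -m creep '{"linear":[[0,0,0],[0,0,0],[0,0,0],[0,0,0],[0,0,0]],"angular":[[0,0,0],[0,0,0],[0,0,0],[0,0,0],[0,0,0]],"fingers":[0.4,0.3,0.2,0.1,0.1]}'
python3 -m creep '{"linear":[[0,0,0],[0,0,0],[0,0,0],[0,0,0],[0,0,0]],"angular":[[0,0,0],[0,0,0],[0,0,0],[0,0,0],[0,0,0]],"fingers":[0.1,0.1,0.1,0.1,0.1]}'
```

```text
time_s: 3.0
tcp_pos: [509.1, 132.3, 94.9]
tcp_rot: [[0.988, 0.152, 0.001], [0.152, -0.988, -0.001], [0.0, 0.001, -1.0]]
wrist_force: [-0.1, -0.3, 0.9]
width: 46.0
grasp_force: 0.0
time_s: 3.42
tcp_pos: [510.4, 134.4, 98.3]
tcp_rot: [[0.988, 0.154, 0.004], [0.154, -0.988, 0.0], [0.004, 0.0, -1.0]]
wrist_force: [0.3, -1.4, 0.3]
width: 17.4
grasp_force: 0.5
time_s: 3.83
tcp_pos: [510.3, 134.5, 98.0]
tcp_rot: [[0.988, 0.154, 0.004], [0.154, -0.988, -0.0], [0.004, 0.001, -1.0]]
wrist_force: [-1.2, -0.5, 7.4]
width: 15.4
grasp_force: 15.0
```

```bash
cat > f.py <<'E'
from plant import state
import numpy as np,sys
h=np.array([float(sys.argv[1]),float(sys.argv[2])]);s=state();R=s["tcp_rot"]
v=s["tcp_pos"][:2]-h;a=(np.degrees(np.arctan2(v[1],v[0]))-174.5)%360
t=np.array([-v[1],v[0]])/np.hypot(*v)
print("ang %.1f r %.1f yaw-ang %.1f z %.1f resist %.2f grip %.1f t %.2f"%(a,np.hypot(*v),(np.degrees(np.arctan2(R[1,1],R[0,1]))-264.5)%360-a,s["tcp_pos"][2],-s["wrist_force"][:2]@t,s["grasp_force"],s["time_s"]),"F",s["wrist_force"].round(1),"rad",(-s["wrist_force"][:2]@v/120).round(1))
E
python3 f.py 627.5 150
for i in 1; do python3 -m creep '{"linear":[[0.0005,0.0524,0],[0.0005,0.0524,0],[0.0005,0.0524,0],[0.0005,0.0524,0],[0.0005,0.0524,0]],"angular":[[0,0,-0.1667],[0,0,-0.1667],[0,0,-0.1667],[0,0,-0.1667],[0,0,-0.1667]],"fingers":[0.1,0.1,0.1,0.1,0.1]}' >/dev/null; python3 f.py 627.5 150
python3 -m creep '{"linear":[[0.0005,0.0524,0],[0.0005,0.0524,0],[0.0005,0.0524,0],[0.0005,0.0524,0],[0.0005,0.0524,0]],"angular":[[0,0,-0.1667],[0,0,-0.1667],[0,0,-0.1667],[0,0,-0.1667],[0,0,-0.1667]],"fingers":[0.1,0.1,0.1,0.1,0.1]}' > /dev/null; python3 f.py 627.5 150
python3 -m creep '{"linear":[[0.0005,0.0524,0],[0.0005,0.0524,0],[0.0005,0.0524,0],[0.0005,0.0524,0],[0.0005,0.0524,0]],"angular":[[0,0,-0.1667],[0,0,-0.1667],[0,0,-0.1667],[0,0,-0.1667],[0,0,-0.1667]],"fingers":[0.1,0.1,0.1,0.1,0.1]}'; python3 f.py 627.5 150; done
```

```text
ang 13.0 r 118.2 yaw-ang 1.3 z 98.0 resist -0.28 grip 15.0 t 3.83 F [-1.2 -0.5  7.4] rad -1.3
ang 17.8 r 118.3 yaw-ang 1.7 z 98.0 resist 0.40 grip 15.0 t 4.25 F [-1.6  0.1  8. ] rad -1.5
ang 22.9 r 118.2 yaw-ang 1.6 z 98.0 resist -0.16 grip 15.0 t 4.67 F [-2.1 -0.8 10.1] rad -2.2
time_s: 5.08
tcp_pos: [518.3, 104.7, 98.0]
tcp_rot: [[0.914, 0.406, 0.002], [0.406, -0.914, -0.0], [0.002, 0.001, -1.0]]
wrist_force: [-4.2, 0.4, 10.5]
width: 15.6
grasp_force: 15.0
ang 28.0 r 118.3 yaw-ang 1.5 z 98.0 resist 1.94 grip 15.0 t 5.08 F [-4.2  0.4 10.5] rad -3.7
```

```bash
python3 -m creep '{"linear":[[-0.03,0,-0.05],[0,0,0],[0,0,0]],"angular":[[0,0,0],[0,0,0],[0,0,0]],"fingers":[0.1,0.1,0.1]}' >/dev/null; python3 f.py 627.5 150
python3 -m creep '{"linear":[[0,0,0],[0,0,0],[0,0,0]],"angular":[[0,0,0],[0,0,0],[0,0,0]],"fingers":[0.1,0.1,0.1]}' >/dev/null; python3 f.py 627.5 150
```

```text
ang 28.2 r 118.6 yaw-ang 1.1 z 98.8 resist -0.78 grip 15.0 t 5.33 F [ 5.   1.2 -4.4] rad 5.0
ang 28.2 r 118.5 yaw-ang 1.1 z 98.8 resist 0.16 grip 15.0 t 5.58 F [ 5.2  2.4 -4.1] rad 5.6
```

```bash
python3 -m creep '{"linear":[[0.018,0.0419,0.015],[0.0003,0.0419,0],[0.0003,0.0419,0],[0.0003,0.0419,0],[0.0003,0.0419,0]],"angular":[[0,0,-0.1333],[0,0,-0.1333],[0,0,-0.1333],[0,0,-0.1333],[0,0,-0.1333]],"fingers":[0.1,0.1,0.1,0.1,0.1]}' >/dev/null; python3 f.py 627.5 150
```

```text
ang 32.1 r 118.6 yaw-ang 1.4 z 98.6 resist 0.35 grip 15.0 t 6.00 F [0.8 0.8 6.2] rad 1.0
```

```bash
python3 -m creep '{"linear":[[0.0003,0.0419,-0.01],[0.0003,0.0419,0],[0.0003,0.0419,0],[0.0003,0.0419,0],[0.0003,0.0419,0]],"angular":[[0,0,-0.1333],[0,0,-0.1333],[0,0,-0.1333],[0,0,-0.1333],[0,0,-0.1333]],"fingers":[0.1,0.1,0.1,0.1,0.1]}' >/dev/null; python3 f.py 627.5 150
```

```text
ang 36.2 r 118.6 yaw-ang 1.3 z 98.6 resist -0.44 grip 15.0 t 6.42 F [ 0.2 -0.4  6.8] rad 0.0
```

```bash
python3 -m creep '{"linear":[[0.0003,0.0419,-0.01],[0.0003,0.0419,0],[0.0003,0.0419,0],[0.0003,0.0419,0],[0.0003,0.0419,0]],"angular":[[0,0,-0.1333],[0,0,-0.1333],[0,0,-0.1333],[0,0,-0.1333],[0,0,-0.1333]],"fingers":[0.1,0.1,0.1,0.1,0.1]}' >/dev/null; python3 f.py 627.5 150
```

```text
ang 40.2 r 118.6 yaw-ang 1.3 z 98.6 resist 1.05 grip 15.0 t 6.83 F [1.2 2.1 5.1] rad 2.1
```

```bash
python3 -m creep '{"linear":[[0.005,0.0419,-0.01],[0.0003,0.0419,0],[0.0003,0.0419,0],[0.0003,0.0419,0],[0.0003,0.0419,0]],"angular":[[0,0,-0.1333],[0,0,-0.1333],[0,0,-0.1333],[0,0,-0.1333],[0,0,-0.1333]],"fingers":[0.1,0.1,0.1,0.1,0.1]}' >/dev/null; python3 f.py 627.5 150
```

```text
ang 44.2 r 118.6 yaw-ang 1.2 z 98.7 resist 0.13 grip 15.0 t 7.25 F [1.2 1.2 3. ] rad 1.7
```

```bash
python3 -m creep '{"linear":[[0.005,0.0419,-0.01],[0.0003,0.0419,0],[0.0003,0.0419,0],[0.0003,0.0419,0],[0.0003,0.0419,0]],"angular":[[0,0,-0.1333],[0,0,-0.1333],[0,0,-0.1333],[0,0,-0.1333],[0,0,-0.1333]],"fingers":[0.1,0.1,0.1,0.1,0.1]}' >/dev/null; python3 f.py 627.5 150
```

```text
ang 48.2 r 118.5 yaw-ang 1.2 z 98.8 resist 0.24 grip 15.0 t 7.67 F [ 2.   2.1 -2.8] rad 2.8
```

```bash
python3 -m creep '{"linear":[[0.008,0.0419,0],[0.0003,0.0419,0],[0.0003,0.0419,0],[0.0003,0.0419,0],[0.0003,0.0419,0]],"angular":[[0,0,-0.1333],[0,0,-0.1333],[0,0,-0.1333],[0,0,-0.1333],[0,0,-0.1333]],"fingers":[0.1,0.1,0.1,0.1,0.1]}' >/dev/null; python3 f.py 627.5 150
```

```text
ang 52.3 r 118.5 yaw-ang 1.1 z 98.8 resist 1.09 grip 15.0 t 8.08 F [-1.1  0.4 -2.4] rad -0.5
```

```bash
python3 -m creep '{"linear":[[0.0003,0.0419,0],[0.0003,0.0419,0],[0.0003,0.0419,0],[0.0003,0.0419,0],[0.0003,0.0419,0]],"angular":[[0,0,-0.1333],[0,0,-0.1333],[0,0,-0.1333],[0,0,-0.1333],[0,0,-0.1333]],"fingers":[0.1,0.1,0.1,0.1,0.1]}' >/dev/null; python3 f.py 627.5 150
```

```text
ang 56.5 r 118.5 yaw-ang 1.0 z 98.9 resist 0.99 grip 15.0 t 8.50 F [-2.4 -1.3 -2.6] rad -2.5
```

```bash
python3 -m creep '{"linear":[[-0.004,0.0419,0],[0.0003,0.0419,0],[0.0003,0.0419,0],[0.0003,0.0419,0],[0.0003,0.0419,0]],"angular":[[0,0,-0.1333],[0,0,-0.1333],[0,0,-0.1333],[0,0,-0.1333],[0,0,-0.1333]],"fingers":[0.1,0.1,0.1,0.1,0.1]}' >/dev/null; python3 f.py 627.5 150
```

```text
ang 60.6 r 118.5 yaw-ang 0.9 z 98.9 resist 2.00 grip 15.0 t 8.92 F [-4.3 -2.6 -1.7] rad -4.5
```

```bash
python3 -m creep '{"linear":[[0.0003,0.0419,0],[0.0003,0.0419,0],[0.0003,0.0419,0],[0.0003,0.0419,0],[0.0003,0.0419,0]],"angular":[[0,0,-0.1333],[0,0,-0.1333],[0,0,-0.1333],[0,0,-0.1333],[0,0,-0.1333]],"fingers":[0.1,0.1,0.1,0.1,0.1]}' >/dev/null; python3 f.py 627.5 150
```

```text
ang 64.7 r 118.4 yaw-ang 0.8 z 98.9 resist 1.38 grip 15.0 t 9.33 F [-4.1 -4.1 -1.8] rad -5.5
```

```bash
python3 -m creep '{"linear":[[-0.018,0.0419,0],[0.0003,0.0419,0],[0.0003,0.0419,0],[0.0003,0.0419,0],[0.0003,0.0419,0]],"angular":[[0,0,-0.1333],[0,0,-0.1333],[0,0,-0.1333],[0,0,-0.1333],[0,0,-0.1333]],"fingers":[0.1,0.1,0.1,0.1,0.1]}' >/dev/null; python3 f.py 627.5 150
```

```text
ang 68.7 r 118.4 yaw-ang 0.8 z 98.9 resist 1.41 grip 15.0 t 9.75 F [-3.2 -3.2 -3.8] rad -4.3
```

```bash
python3 -m creep '{"linear":[[0.0003,0.0419,0],[0.0003,0.0419,0],[0.0003,0.0419,0],[0.0003,0.0419,0],[0.0003,0.0419,0]],"angular":[[0,0,-0.1333],[0,0,-0.1333],[0,0,-0.1333],[0,0,-0.1333],[0,0,-0.1333]],"fingers":[0.1,0.1,0.1,0.1,0.1]}' >/dev/null; python3 f.py 627.5 150
```

```text
ang 72.8 r 118.4 yaw-ang 0.6 z 99.0 resist 1.63 grip 15.0 t 10.17 F [-3.2 -3.5 -5.7] rad -4.4
```

```bash
python3 -m creep '{"linear":[[-0.012,0.0419,0.005],[0.0003,0.0419,0],[0.0003,0.0419,0],[0.0003,0.0419,0],[0.0003,0.0419,0]],"angular":[[0,0,-0.1333],[0,0,-0.1333],[0,0,-0.1333],[0,0,-0.1333],[0,0,-0.1333]],"fingers":[0.1,0.1,0.1,0.1,0.1]}' >/dev/null; python3 f.py 627.5 150
```

```text
ang 76.9 r 118.4 yaw-ang 0.6 z 98.9 resist 2.37 grip 15.0 t 10.58 F [-3.3 -2.4 -4.6] rad -3.3
```

```bash
python3 -m creep '{"linear":[[-0.008,0.0419,0.005],[0.0003,0.0419,0],[0.0003,0.0419,0],[0.0003,0.0419,0],[0.0003,0.0419,0]],"angular":[[0,0,-0.1333],[0,0,-0.1333],[0,0,-0.1333],[0,0,-0.1333],[0,0,-0.1333]],"fingers":[0.1,0.1,0.1,0.1,0.1]}' >/dev/null; python3 f.py 627.5 150
```

```text
ang 81.0 r 118.5 yaw-ang 0.5 z 98.9 resist 2.09 grip 15.0 t 11.00 F [-2.9 -2.8 -3.2] rad -3.4
```

```bash
python3 -m creep '{"linear":[[0.0003,0.0419,0],[0.0003,0.0419,0],[0.0003,0.0419,0],[0.0003,0.0419,0]],"angular":[[0,0,-0.1333],[0,0,-0.1333],[0,0,-0.1333],[0,0,-0.1333]],"fingers":[0.1,0.1,0.1,0.1]}' >/dev/null; python3 f.py 627.5 150
```

```text
ang 84.2 r 118.5 yaw-ang 0.4 z 98.9 resist 1.77 grip 15.0 t 11.33 F [-2.2 -2.1 -2.4] rad -2.5
```

```bash
python3 -m creep '{"linear":[[-0.006,0.0262,0],[0.0001,0.0262,0],[0.0001,0.0262,0],[0.0001,0.0262,0],[0.0001,0.0262,0]],"angular":[[0,0,-0.0833],[0,0,-0.0833],[0,0,-0.0833],[0,0,-0.0833],[0,0,-0.0833]],"fingers":[0.1,0.1,0.1,0.1,0.1]}' >/dev/null; python3 f.py 627.5 150
```

```text
ang 86.7 r 118.5 yaw-ang 0.5 z 98.9 resist 2.11 grip 15.0 t 11.75 F [-2.4 -2.  -1.5] rad -2.4
```

```bash
python3 -m creep '{"linear":[[0.0001,0.0262,0],[0.0001,0.0262,0]],"angular":[[0,0,-0.0833],[0,0,-0.0833]],"fingers":[0.1,0.1]}' >/dev/null; python3 f.py 627.5 150
```

```text
ang 87.7 r 118.5 yaw-ang 0.5 z 98.9 resist 1.17 grip 15.0 t 11.92 F [-1.3 -0.9 -1.5] rad -1.0
```

```bash
python3 -m creep '{"linear":[[0.0001,0.0262,0],[0.0001,0.0262,0]],"angular":[[0,0,-0.0833],[0,0,-0.0833]],"fingers":[0.1,0.1]}' >/dev/null; python3 f.py 627.5 150
```

```text
ang 88.7 r 118.5 yaw-ang 0.5 z 98.8 resist 1.87 grip 15.0 t 12.08 F [-2.  -1.3 -1.6] rad -1.6
```

```bash
python3 -m creep '{"linear":[[0.0001,0.0262,0],[0.0001,0.0262,0]],"angular":[[0,0,-0.0833],[0,0,-0.0833]],"fingers":[0.1,0.1]}' >/dev/null; python3 f.py 627.5 150
```

```text
ang 89.7 r 118.6 yaw-ang 0.4 z 98.8 resist 1.42 grip 15.0 t 12.25 F [-1.5 -0.3 -1.6] rad -0.4
```

```bash
python3 -m creep '{"linear":[[0.0001,0.0262,0],[0.0001,0.0262,0]],"angular":[[0,0,-0.0833],[0,0,-0.0833]],"fingers":[0.1,0.1]}' >/dev/null; python3 f.py 627.5 150
```

```text
ang 90.2 r 118.6 yaw-ang 0.9 z 98.7 resist 7.24 grip 15.0 t 12.42 F [-7.3 -0.4  3. ] rad -1.1
```

```bash
python3 -m creep '{"linear":[[0.0001,0.0262,0]],"angular":[[0,0,-0.0833]],"fingers":[0.1]}' >/dev/null; python3 f.py 627.5 150
```

```text
ang 90.3 r 118.6 yaw-ang 1.4 z 98.7 resist 10.68 grip 15.0 t 12.50 F [-10.8  -0.5   5.8] rad -1.5
```

```bash
python3 -m creep '{"linear":[[0,0,0],[0,0,0],[0,0,0],[0,0,0],[0,0,0]],"angular":[[0,0,0],[0,0,0],[0,0,0],[0,0,0],[0,0,0]],"fingers":[0.2,0.35,0.5,0.5,0.5]}'
python3 -m creep '{"linear":[[0,0,-0.4],[0,0,-0.8],[0,0,-0.9],[0,0,-0.9],[0,0,0]],"angular":[[0,0,0],[0,0,0],[0,0,0],[0,0,0],[0,0,0]],"fingers":[0.5,0.5,0.5,0.5,0.5]}'
python3 - <<'E'
from plant import state,viewer;import cv2
from h import *
s=state();R=s["tcp_rot"]
print(s["joints"].round(1),(R.T@(np.array([489,-103,250])-s["tcp_pos"])/40).round(2))
c=viewer.capture('top');a=cv2.resize(c["img"][120:210,175:325],None,fx=5,fy=5,interpolation=cv2.INTER_CUBIC);cv2.imwrite("pics/t2.png",a[:,:,::-1])
E
```

```text
time_s: 12.92
tcp_pos: [619.3, 31.9, 99.2]
tcp_rot: [[0.068, 0.998, 0.002], [0.998, -0.068, 0.001], [0.001, 0.002, -1.0]]
wrist_force: [-0.4, 0.4, 0.7]
width: 40.4
grasp_force: 0.0
time_s: 13.33
tcp_pos: [622.6, 33.9, 227.8]
tcp_rot: [[0.068, 0.998, 0.012], [0.998, -0.068, 0.002], [0.003, 0.012, -1.0]]
wrist_force: [0.2, 1.0, -0.3]
width: 45.7
grasp_force: 0.0
[ 34.6  37.3 -58.4  94.1  34.2  67.4 -35.7] [-3.64 -3.09 -0.6 ]
```

View pics/t2.png

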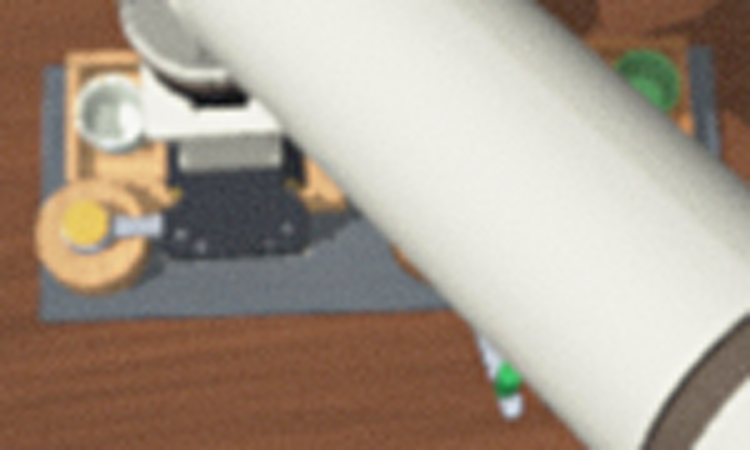

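The closed porcelain bar lies across the rack front, with its free end hidden under the gripper. Next I move over to the glass knob.

```bash
python3 -m creep '{"linear":[[-0.728,-0.618,-0.12],[-0.728,-0.618,-0.12],[-0.728,-0.618,-0.12],[-0.728,-0.618,-0.12],[-0.728,-0.618,-0.12]],"angular":[[0,0,0],[0,0,0],[0,0,0],[0,0,0],[0,0,0]],"fingers":[0.5,0.5,0.5,0.5,0.5]}' >/dev/null
python3 -m creep '{"linear":[[0,0,0],[0,0,0],[0,0,0],[0,0,0],[0,0,0]],"angular":[[0,0,0.95],[0,0,0.95],[0,0,0.95],[0,0,0.95],[0,0,0.95]],"fingers":[0.5,0.5,0.5,0.5,0.5]}' >/dev/null
python3 -m creep '{"linear":[[0,0,0],[0,0,0],[0,0,0],[0,0,0],[0,0,0]],"angular":[[0,0,0.95],[0,0,0.95],[0,0,0.95],[0,0,0.95],[0,0,0.95]],"fingers":[0.5,0.5,0.5,0.5,0.5]}' >/dev/null
python3 -m creep '{"linear":[[0,0,0],[0,0,0],[0,0,0],[0,0,0],[0,0,0]],"angular":[[0,0,0.95],[0,0,0.95],[0,0,0.95],[0,0,0],[0,0,0]],"fingers":[0.5,0.5,0.5,0.5,0.5]}'
python3 -m creep '{"linear":[[0,0,0],[0,0,0],[0,0,0]],"angular":[[0,0,0],[0,0,0],[0,0,0]],"fingers":[0.5,0.5,0.5]}'
python3 - <<'E'
from plant import state,viewer;import cv2
from h import *
np.set_printoptions(precision=1,suppress=True)
c=viewer.capture('wrist');s=state();cv2.imwrite("pics/w2.png",c["img"][:,:,::-1]);pickle.dump((c,s),open("w2.pkl","wb"))
print(s["joints"])
g=blobs(c["img"],(50,150,60),(80,255,255),(150,120,400,230),60);b=blobs(c["img"],(20,150,180),(30,255,255),(100,0,400,90),100)
print(g,b)
for x in g:
  k=plane(c,x[1],114);print("k",k,s["tcp_rot"].T@(k-s["tcp_pos"]))
  for y in b:
    h=plane(c,y[1],61);v=k-h;print(h,np.hypot(*v[:2]),np.degrees(np.arctan2(v[1],v[0]))%360)
E
```

```text
time_s: 15.05
tcp_pos: [485.0, -105.0, 242.7]
tcp_rot: [[0.977, 0.211, -0.0], [0.211, -0.977, -0.0], [-0.0, 0.0, -1.0]]
wrist_force: [0.6, -0.7, -0.1]
width: 46.0
grasp_force: 0.0
time_s: 15.3
tcp_pos: [485.1, -105.2, 242.7]
tcp_rot: [[0.978, 0.209, -0.0], [0.209, -0.978, 0.0], [-0.0, -0.0, -1.0]]
wrist_force: [-1.2, 0.3, 0.0]
width: 45.9
grasp_force: 0.0
[ 52.   18.  -50.4 110.4  16.1  58.9 -83.5]
[(np.int32(421), array([257.5, 176.4]), array([249, 162,  18,  29]))] [(np.int32(728), array([258.2,  29.9]), array([243,  13,  32,  35]))]
k [ 491.2 -103.   114. ] [  6.3  -0.9 128.7]
[604.4 -79.3  61. ] 115.67641880998221 191.81430200981833
```

View pics/w2.png

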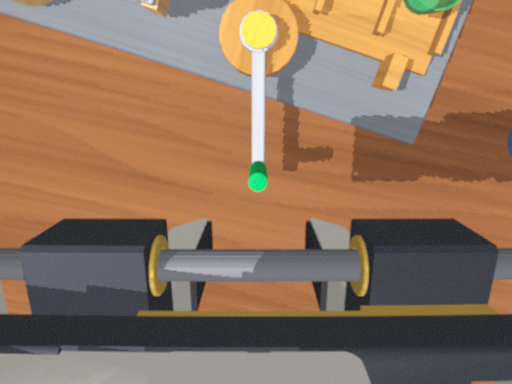

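The green knob top is at (258,181) and the cap at (258,30), which puts the knob at about (488,-103.5). Descending to pinch it.

```bash
python3 -m creep '{"linear":[[0.08,-0.027,0.8],[0,0,0.9],[0,0,0.9],[0,0,0.7],[0,0,0.34]],"angular":[[0,0,0],[0,0,0],[0,0,0],[0,0,0],[0,0,0]],"fingers":[0.5,0.5,0.5,0.5,0.5]}' 15
python3 -m creep '{"linear":[[0,0,0],[0,0,0],[0,0,0],[0,0,0],[0,0,0]],"angular":[[0,0,0],[0,0,0],[0,0,0],[0,0,0],[0,0,0]],"fingers":[0.5,0.5,0.5,0.5,0.4]}'
python3 -m creep '{"linear":[[0,0,0],[0,0,0],[0,0,0],[0,0,0],[0,0,0]],"angular":[[0,0,0],[0,0,0],[0,0,0],[0,0,0],[0,0,0]],"fingers":[0.3,0.2,0.1,0.1,0.1]}'
python3 -m creep '{"linear":[[0,0,0],[0,0,0],[0,0,0],[0,0,0],[0,0,0]],"angular":[[0,0,0],[0,0,0],[0,0,0],[0,0,0],[0,0,0]],"fingers":[0.1,0.1,0.1,0.1,0.1]}' ; python3 f.py 605.5 -79
```

```text
time_s: 15.77
tcp_pos: [485.8, -103.2, 93.8]
tcp_rot: [[0.978, 0.208, -0.005], [0.208, -0.978, 0.002], [-0.004, -0.003, -1.0]]
wrist_force: [-0.9, 0.3, -0.7]
width: 45.9
grasp_force: 0.0
time_s: 16.18
tcp_pos: [489.4, -103.9, 98.8]
tcp_rot: [[0.978, 0.208, 0.003], [0.208, -0.978, -0.001], [0.003, 0.002, -1.0]]
wrist_force: [-0.6, -0.1, 0.1]
width: 42.6
grasp_force: 0.0
time_s: 16.6
tcp_pos: [488.2, -103.6, 97.3]
tcp_rot: [[0.978, 0.208, 0.0], [0.208, -0.978, -0.0], [0.0, 0.0, -1.0]]
wrist_force: [-0.5, -0.7, 1.5]
width: 15.7
grasp_force: 15.0
time_s: 17.02
tcp_pos: [488.2, -103.6, 97.2]
tcp_rot: [[0.978, 0.208, 0.0], [0.208, -0.978, -0.0], [0.0, 0.0, -1.0]]
wrist_force: [-1.2, -1.4, 4.5]
width: 15.4
grasp_force: 15.0
ang 17.3 r 119.9 yaw-ang 0.1 z 97.2 resist -1.11 grip 15.0 t 17.02 F [-1.2 -1.4  4.5] rad -1.4
```

```bash
python3 -m creep '{"linear":[[0.0003,0.0419,-0.01],[0.0003,0.0419,0],[0.0003,0.0419,0],[0.0003,0.0419,0],[0.0003,0.0419,0]],"angular":[[0,0,-0.1333],[0,0,-0.1333],[0,0,-0.1333],[0,0,-0.1333],[0,0,-0.1333]],"fingers":[0.1,0.1,0.1,0.1,0.1]}' >/dev/null; python3 f.py 605.5 -79
python3 -m creep '{"linear":[[0.0003,0.0419,0],[0.0003,0.0419,0],[0.0003,0.0419,0],[0.0003,0.0419,0],[0.0003,0.0419,0]],"angular":[[0,0,-0.1333],[0,0,-0.1333],[0,0,-0.1333],[0,0,-0.1333],[0,0,-0.1333]],"fingers":[0.1,0.1,0.1,0.1,0.1]}' >/dev/null; python3 f.py 605.5 -79
```

```text
ang 21.3 r 119.9 yaw-ang 0.3 z 97.4 resist -0.13 grip 15.0 t 17.43 F [-0.2 -0.2 -0.9] rad -0.3
ang 25.3 r 119.9 yaw-ang 0.2 z 97.4 resist 0.68 grip 15.0 t 17.85 F [ 0.3  0.9 -2.6] rad 0.6
```

```bash
python3 -m creep '{"linear":[[0.0003,0.0419,0],[0.0003,0.0419,0],[0.0003,0.0419,0],[0.0003,0.0419,0],[0.0003,0.0419,0]],"angular":[[0,0,-0.1333],[0,0,-0.1333],[0,0,-0.1333],[0,0,-0.1333],[0,0,-0.1333]],"fingers":[0.1,0.1,0.1,0.1,0.1]}' >/dev/null; python3 f.py 605.5 -79
```

```text
ang 29.3 r 119.9 yaw-ang 0.2 z 97.4 resist 1.12 grip 15.0 t 18.27 F [ 1.1  1.7 -3.4] rad 1.7
```

```bash
python3 -m creep '{"linear":[[0.005,0.0314,0.005],[0.0002,0.0314,0],[0.0002,0.0314,0],[0.0002,0.0314,0],[0.0002,0.0314,0]],"angular":[[0,0,-0.1],[0,0,-0.1],[0,0,-0.1],[0,0,-0.1],[0,0,-0.1]],"fingers":[0.1,0.1,0.1,0.1,0.1]}' >/dev/null; python3 f.py 605.5 -79
```

```text
ang 32.4 r 119.9 yaw-ang 0.1 z 97.4 resist 0.71 grip 15.0 t 18.68 F [-1.9 -0.2 -0.6] rad -1.7
```

```bash
python3 -m creep '{"linear":[[0.0002,0.0314,0],[0.0002,0.0314,0],[0.0002,0.0314,0],[0.0002,0.0314,0],[0.0002,0.0314,0]],"angular":[[0,0,-0.1],[0,0,-0.1],[0,0,-0.1],[0,0,-0.1],[0,0,-0.1]],"fingers":[0.1,0.1,0.1,0.1,0.1]}' >/dev/null; python3 f.py 605.5 -79
```

```text
ang 35.4 r 119.9 yaw-ang 0.1 z 97.3 resist 1.43 grip 15.0 t 19.10 F [-3.8 -0.5  1.9] rad -3.5
```

```bash
python3 -m creep '{"linear":[[-0.008,0.0314,0],[0.0002,0.0314,0],[0.0002,0.0314,0],[0.0002,0.0314,0],[0.0002,0.0314,0]],"angular":[[0,0,-0.1],[0,0,-0.1],[0,0,-0.1],[0,0,-0.1],[0,0,-0.1]],"fingers":[0.1,0.1,0.1,0.1,0.1]}' >/dev/null; python3 f.py 605.5 -79
```

```text
ang 38.3 r 119.9 yaw-ang 0.2 z 97.3 resist 1.69 grip 15.0 t 19.52 F [-3.8 -0.5  1.8] rad -3.5
```

```bash
python3 -m creep '{"linear":[[-0.01,0.0314,0],[0.0002,0.0314,0],[0.0002,0.0314,0],[0.0002,0.0314,0],[0.0002,0.0314,0]],"angular":[[0,0,-0.1],[0,0,-0.1],[0,0,-0.1],[0,0,-0.1],[0,0,-0.1]],"fingers":[0.1,0.1,0.1,0.1,0.1]}' >/dev/null; python3 f.py 605.5 -79
```

```text
ang 41.2 r 120.0 yaw-ang 0.4 z 97.3 resist 3.39 grip 15.0 t 19.93 F [-3.3  1.8  1.3] rad -1.6
```

```bash
python3 -m creep '{"linear":[[-0.003,0.0262,0],[0.0001,0.0262,0]],"angular":[[0,0,-0.0833],[0,0,-0.0833]],"fingers":[0.1,0.1]}' >/dev/null; python3 f.py 605.5 -79
```

```text
ang 42.2 r 120.0 yaw-ang 0.4 z 97.3 resist 3.97 grip 15.0 t 20.10 F [-3.   2.7  1.3] rad -0.8
```

```bash
python3 -m creep '{"linear":[[0,0.0262,0],[0.0001,0.0262,0]],"angular":[[0,0,-0.0833],[0,0,-0.0833]],"fingers":[0.1,0.1]}' >/dev/null; python3 f.py 605.5 -79
python3 -m creep '{"linear":[[0,0,0]],"angular":[[0,0,0]],"fingers":[0.1]}' >/dev/null; python3 f.py 605.5 -79
```

```text
ang 43.1 r 120.0 yaw-ang 0.4 z 97.3 resist 4.97 grip 15.0 t 20.27 F [-3.9  3.3  1.7] rad -1.0
ang 43.3 r 120.0 yaw-ang 0.3 z 97.3 resist 3.04 grip 15.0 t 20.35 F [-2.1  2.2  1.7] rad -0.4
```

```bash
python3 -m creep '{"linear":[[0,0.0262,0]],"angular":[[0,0,-0.0833]],"fingers":[0.1]}' >/dev/null
for i in 1 2 3 4; do python3 -m creep '{"linear":[[0,0,0]],"angular":[[0,0,0]],"fingers":[0.1]}' >/dev/null; python3 f.py 605.5 -79;done
```

```text
ang 43.7 r 120.1 yaw-ang 0.3 z 97.3 resist 4.55 grip 15.0 t 20.52 F [-2.3  4.   1.5] rad 0.6
ang 43.7 r 120.0 yaw-ang 0.3 z 97.3 resist 4.31 grip 15.0 t 20.60 F [-2.5  3.5  1.3] rad 0.2
ang 43.7 r 120.1 yaw-ang 0.3 z 97.3 resist 4.19 grip 15.0 t 20.68 F [-2.4  3.5  1.3] rad 0.3
ang 43.7 r 120.1 yaw-ang 0.3 z 97.4 resist 5.30 grip 15.0 t 20.77 F [-2.4  4.8  0.4] rad 1.1
```

The glass hinge binds: resistance rises steadily from about 38° to about 5 N. I stop here and swing it back open.

```bash
python3 -m creep '{"linear":[[0.001,-0.0524,0],[0.0014,-0.0785,0],[0.0018,-0.1047,0],[0.0018,-0.1047,0],[0.0018,-0.1047,0]],"angular":[[0,0,0.1667],[0,0,0.25],[0,0,0.3333],[0,0,0.3333],[0,0,0.3333]],"fingers":[0.1,0.1,0.1,0.1,0.1]}' >/dev/null; python3 f.py 605.5 -79
python3 -m creep '{"linear":[[0.0018,-0.1047,0],[0.0018,-0.1047,0],[0.0018,-0.1047,0],[0.0018,-0.1047,0],[0.0018,-0.1047,0]],"angular":[[0,0,0.3333],[0,0,0.3333],[0,0,0.3333],[0,0,0.3333],[0,0,0.3333]],"fingers":[0.1,0.1,0.1,0.1,0.1]}' >/dev/null; python3 f.py 605.5 -79
```

```text
ang 35.9 r 120.0 yaw-ang -0.6 z 97.4 resist -0.51 grip 15.0 t 21.18 F [ 2.7  1.  -4.2] rad 2.8
ang 25.9 r 119.9 yaw-ang -0.6 z 97.4 resist -0.69 grip 15.0 t 21.60 F [ 2.3  0.1 -3.2] rad 2.2
```

```bash
python3 -m creep '{"linear":[[0.0018,-0.1047,0],[0.0018,-0.1047,0],[0.0018,-0.1047,0],[0.0018,-0.1047,0],[0.0018,-0.1047,0]],"angular":[[0,0,0.3333],[0,0,0.3333],[0,0,0.3333],[0,0,0.3333],[0,0,0.3333]],"fingers":[0.1,0.1,0.1,0.1,0.1]}' >/dev/null; python3 f.py 605.5 -79
```

```text
ang 16.0 r 119.8 yaw-ang -0.6 z 97.4 resist -0.51 grip 15.0 t 22.02 F [ 1.3 -0.3 -4.1] rad 1.2
```

```bash
python3 -m creep '{"linear":[[0.0018,-0.1047,0],[0.0018,-0.1047,0],[0.0018,-0.1047,0],[0.001,-0.0785,0],[0.001,-0.0524,0]],"angular":[[0,0,0.3333],[0,0,0.3333],[0,0,0.3333],[0,0,0.25],[0,0,0.1667]],"fingers":[0.1,0.1,0.1,0.1,0.1]}' >/dev/null; python3 f.py 605.5 -79
```

```text
ang 7.3 r 119.8 yaw-ang -0.5 z 97.4 resist -0.88 grip 15.0 t 22.43 F [ 1.6 -0.8 -3.8] rad 1.6
```

```bash
python3 -m creep '{"linear":[[0.0005,-0.0524,0],[0.0005,-0.0524,0],[0.0005,-0.0524,0],[0.0005,-0.0524,0],[0.0002,-0.0262,0]],"angular":[[0,0,0.1667],[0,0,0.1667],[0,0,0.1667],[0,0,0.1667],[0,0,0.0833]],"fingers":[0.1,0.1,0.1,0.1,0.1]}' >/dev/null; python3 f.py 605.5 -79
```

```text
ang 2.4 r 119.8 yaw-ang -0.0 z 97.4 resist -1.26 grip 15.0 t 22.85 F [ 4.1 -1.5 -6.8] rad 4.2
```

```bash
python3 -m creep '{"linear":[[0.012,-0.0262,0.008],[0.0001,-0.0262,0],[0.0001,-0.0262,0]],"angular":[[0,0,0.0833],[0,0,0.0833],[0,0,0.0833]],"fingers":[0.1,0.1,0.1]}' >/dev/null; python3 f.py 605.5 -79
```

```text
ang 1.0 r 119.8 yaw-ang -0.0 z 97.3 resist -0.02 grip 15.0 t 23.10 F [ 0.5 -0.1 -0.4] rad 0.5
```

```bash
python3 -m creep '{"linear":[[0.0001,-0.0262,0],[0.0001,-0.0262,0]],"angular":[[0,0,0.0833],[0,0,0.0833]],"fingers":[0.1,0.1]}' >/dev/null; python3 f.py 605.5 -79
```

```text
ang 0.2 r 119.8 yaw-ang 359.8 z 97.3 resist -4.03 grip 15.0 t 23.27 F [ 0.9 -4.1  0.9] rad 1.3
```

Contact with the open stop; a bit more to seat it.

```bash
python3 -m creep '{"linear":[[0,-0.0262,0],[0,-0.0131,0],[0,0,0]],"angular":[[0,0,0],[0,0,0],[0,0,0]],"fingers":[0.1,0.1,0.1]}' >/dev/null; python3 f.py 605.5 -79
```

```text
ang 0.1 r 119.8 yaw-ang 359.8 z 97.3 resist -5.94 grip 15.0 t 23.52 F [ 0.1 -6.   2. ] rad 0.7
```

```bash
python3 -m creep '{"linear":[[0,0,0],[0,0,0],[0,0,0],[0,0,0],[0,0,0]],"angular":[[0,0,0],[0,0,0],[0,0,0],[0,0,0],[0,0,0]],"fingers":[0.2,0.35,0.5,0.5,0.5]}'
python3 -m creep '{"linear":[[0,0,-0.4],[0,0,-0.8],[0,0,-0.9],[0,0,-0.9],[0,0,-0.5]],"angular":[[0,0,0],[0,0,0],[0,0,0],[0,0,0],[0,0,0]],"fingers":[0.5,0.5,0.5,0.5,0.5]}'
python3 -m creep '{"linear":[[0,0.6,0],[0,0.9,0],[0,0.9,0],[0,0.9,0],[0,0.9,0]],"angular":[[0,0,0],[0,0,0],[0,0,0],[0,0,0],[0,0,0]],"fingers":[0.5,0.5,0.5,0.5,0.5]}'
python3 -m creep '{"linear":[[0,0.9,0],[0,0.6,0],[0,0.3,0],[0,0,0],[0,0,0]],"angular":[[0,0,0],[0,0,0],[0,0,0],[0,0,0],[0,0,0]],"fingers":[0.5,0.5,0.5,0.5,0.5]}'
python3 - <<'E'
from plant import viewer;import cv2
from h import *
np.set_printoptions(precision=1,suppress=True)
c=viewer.capture('top');a=cv2.resize(c["img"][115:215,175:325],None,fx=5,fy=5,interpolation=cv2.INTER_CUBIC);cv2.imwrite("pics/t3.png",a[:,:,::-1])
E
```

```text
time_s: 23.93
tcp_pos: [485.9, -65.2, 96.8]
tcp_rot: [[0.995, -0.095, -0.001], [-0.095, -0.995, 0.001], [-0.001, -0.001, -1.0]]
wrist_force: [-0.0, 0.4, -0.3]
width: 40.2
grasp_force: 0.0
time_s: 24.35
tcp_pos: [487.5, -64.9, 240.4]
tcp_rot: [[0.995, -0.095, 0.004], [-0.095, -0.995, -0.0], [0.004, -0.0, -1.0]]
wrist_force: [0.5, -0.1, 1.2]
width: 45.7
grasp_force: 0.0
time_s: 24.77
tcp_pos: [469.6, -234.2, 237.1]
tcp_rot: [[0.995, -0.095, 0.0], [-0.095, -0.995, -0.0], [0.0, 0.0, -1.0]]
wrist_force: [0.4, 0.4, -0.1]
width: 46.1
grasp_force: 0.0
time_s: 25.18
tcp_pos: [463.3, -303.3, 236.7]
tcp_rot: [[0.995, -0.096, -0.0], [-0.096, -0.995, 0.002], [-0.0, -0.002, -1.0]]
wrist_force: [0.4, 0.8, 0.4]
width: 45.6
grasp_force: 0.0
```

View pics/t3.png

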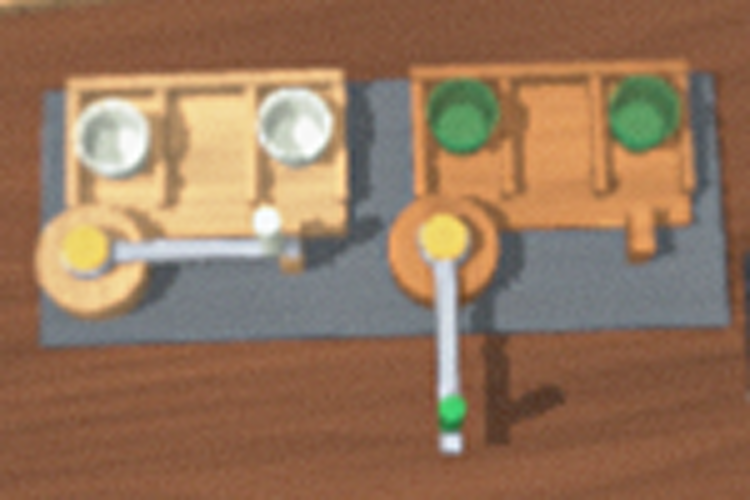

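The porcelain bar is closed across its rack on the latch post, knob at (267,225). The glass bar sticks straight out, fully open, knob at (452,410). The cups have not moved and the arm is clear, so I'm handing in.

```bash
python3 -c "
from plant import job;print(job.job_done())"
```

```text
the job is handed in; nothing more can be done
None
```

The porcelain bar swung freely and is fully closed on its stop; the glass bar began to bind at about 38°, so I stopped at about 5 N and swung it back fully open, then let go of both with the cups still in place and handed the job in at about 25 s.

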